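Stack the instrument cases on the carrier and lock the swing arm over them

ROBOT

A 6-joint arm with a two-finger parallel gripper is mounted at the origin on the work surface. World frame = base frame: x ahead of the robot, y to its left, z up, the work surface at z = 0. Lengths are in m, angles in degrees, forces in N, time in s.
With the tool pointing down it reaches from about 0.3 to 0.95 m from the base axis. Payload 3.1 kg.
Tool frame: the origin (TCP) lies on the centre line of the jaws, within the pads' length; the fingertips stand ahead of it and the grasp point (between the pads) lies 2 mm behind it (arm.nose_length is the z of the fingertips in the tool frame, in m); z points along the fingers, y is the line along which they close (so a half turn about z gives the same grasp; the last joint's range is limited). The gripper opens to 85 mm and grips with 20 to 120 N. Pads are 22 mm wide; open, the fingers measure 114 mm over their backs; the gripper's body (76 mm by 85 mm) begins 54 mm behind the grasp point. The pads swing forward as they close: fully open they stand 13 mm farther back than shut.
Start: joints at [69.059, 17.653, 93.61, -0, 68.738, -3.994], TCP at [0.182, 0.598, 0.225] pointing down, gripper open.
Joint ranges: [-175.34, 175.34], [-45.06, 112.39], [2.9, 150.54], [-68.45, 248.45], [3.09, 151.38], [-168.51, 168.51]. Speed limits (degrees/s): [159.86, 159.86, 180, 180, 180, 180].

INTERFACE

Orientations are given as a 3x3 rotation matrix whose columns are the frame's x, y, z axes.
In Python, from plant import arm gives the robot as it stands.
- The arm moves only by the tool carry_out, never from a script. Its argument "series" is one flat list of numbers, 7 for each row, row after row: the opening, from 0 (shut) to 1 (fully open), then the shift along the tool's x, y, z normalised to -1 to 1, where 1 is 500 mm, then the turn, a rotation vector about the tool's x, y, z normalised to -1 to 1, where 1 is 180 degrees. A call has 1 to 5 rows; each row is the pose to reach, as a shift and turn from the pose commanded when the call began, along the tool's axes at that moment, turning the shorter way round; what a row does not reach only later rows make up. A row lasts 1/12 s, in which the tool goes at most 41.7 mm and 7.16 degrees, less where a joint would pass 70% of its speed; a pose out of reach is approached as far as the arm can. A call with a number of a shift or a turn outside -1 to 1 is refused whole. A call with a gripper value outside its range is refused whole. The fingers move at their own pace and stop on an object; the grip force is fixed at half the most. Time passes only in rows, so rows that repeat a pose let the fingers close. It gives the time, the measured TCP pose, the force, the opening and the grip force at its end, in the units of the state.
- arm.get_state(): the state, without advancing time (a new reading comes with each control period).
- arm.grab_frame(name): name is "scene" or "top" or "wrist"; returns a dict with "color" (384x512x3 uint8, blue, green, red), "K" (3x3 intrinsics, pixels), "R" (3x3) and "t" (3): a world point X has camera coordinates R X + t; the wrist camera has in their place "tool_from_camera" (4x4, takes a point from camera to tool coordinates, whose origin is the TCP and whose axes are the flange's). Camera axes: x right, y down, z forward; pixel columns grow to the right and rows downward; lengths in m; the calibration is good to about 2 mm. A picture is of the moment at which its call begins: read the wrist's pose just before it. There is no depth.
- arm.finish_job(): hands the job in; it is judged then, once.
Trained networks look in the newest picture that a camera, given by its name, has taken for a name from the list of things; names that differ only in an ending like _2 or _b are one class to them, and where a whole thing is asked for, a point or a joint stands for the part that bears it (a point fixed in the world has none). Each returns a list of dicts, best first, with "conf" (0 to 1); they miss things now and then, are a little off and sometimes report something else, mostly with a low value. They report only what shows in the picture. A call takes as long as a camera call.
- arm.boxes_of(camera, query): "bbox" ([left, top, width, height] as shares, 0 to 1, of the picture: columns of its width, rows of its height, round what is visible of it).
- arm.silhouettes(camera, query): "region" (384x512 bool, what is visible of it) and "bbox" ([left, top, width, height] as shares, 0 to 1, of the picture: columns of its width, rows of its height, round what is visible of it).
- arm.place_of(camera, query): "point" ([column, row] as shares, 0 to 1, of the picture: columns of its width, rows of its height: a listed point, or the origin of a listed thing).
The state is a dict: "clock": time; "q": joint angles; "qvel": joint speeds; "tau": joint torques, N m; "tool_pos": TCP position; "ee_rot": TCP orientation; "wrist_force": force on the tool from outside, world axes, zero at the start; "torque": the same for the moment, N m; "width": finger opening in m; "grip_force": force on a finger pad.
Only numpy, scipy, OpenCV 4.12 (cv2) and the standard library are available. Lean on these libraries where they do the work, as an engineer would, in place of code of your own. Each camera call takes 0.05 s, during which the arm holds its last target. There are 200 camera calls.

TASK

Finish the column of grey instrument cases on the metal carrier: set the wide case down on the case already there, then the small case on top of that, each centred and square on the one below; place them, do not drop them or bang them down. Then swing the captive arm round on its post as far as its stop, so that it lies locked over the column, and leave the other things on the bench where they are.

Things in the scene. Friction and masses are not known exactly. Their poses are not given: they have to be found in the camera images.
- carrier: Fixed aluminium carrier: base plate 104 (x) x 206 (y) x 8 mm thick. Origin on the table under the centre of the column; z up. Its +y end carries an upright steel post 95 mm from the origin, with the swing-arm collar around the post's top. The base case sits on the plate between lips that rise 7 mm above it.
- base_case: Closed grey plastic instrument case, the largest of three, already standing on the carrier plate: 80 (x) x 130 (y) x 40 mm high. Origin: centre of underside (8 mm above the table); z up, y along the long side, parallel to the carrier's y. Its top, 48 mm above the table, is flat.
- wide_case: Closed grey plastic instrument case, the middle size, loose on the table at the start: 60 (x) x 108 (y) x 38 mm high, about 0.3 kg. Origin: centre of underside; z up, y along the long side. Flat top and bottom; grasp across the 60 mm width. It goes on the base case, long sides parallel (either way round).
- small_case: Closed grey plastic instrument case, the smallest, loose on the table at the start: 46 (x) x 80 (y) x 34 mm high, about 0.2 kg. Origin: centre of underside; z up, y along the long side. Grasp across the 46 mm width. It goes on the wide case, long sides parallel (either way round). With it the column ends 120 mm above the table.
- clamp (a joint): Angle of the captive collar and its swing arm about the vertical post, rad. 0 = fully parked (arm away from the column, on the carrier's -x side); grows counter-clockwise seen from above; 1.9 = stop and locked mark, the arm pointing along the carrier's -y over the column. Stays where it is left (about 0.05 N m of friction).
- clamp_pin (a point): Centre of the top of the upright round steel pin on the swing arm: pin 14 mm diameter, 40 mm tall above the arm, 60 mm from the post's axis, its top 175 mm above the table. The arm is a bar 18 mm wide and 10 mm thick, underside 125 mm and top 135 mm above the table, and ends 86 mm from the post's axis. Pinch or push the pin to turn the arm.
- clamp_axis (a point): Centre of the post's top, 151 mm above the table, on the arm's vertical turning axis; the collar round it is 36 mm in diameter and spans heights 113 to 147 mm. A white line on the post's top points along the locked direction.
- tape_roll: Bystander: black roll of tape lying flat, 90 mm outside diameter, 24 mm high. Origin: centre of underside. Leave it.
- tin: Bystander: small round steel tin, 54 mm diameter, 45 mm high. Origin: centre of underside. Leave it.
- glue: Bystander: small white glue bottle with blue cap, 36 mm diameter, 100 mm high. Origin: centre of underside. Leave it.
- screwdriver: Bystander: screwdriver lying on the table, along its x. Leave it.
- carton: Bystander: brown cardboard carton, 80 x 100 x 50 mm high. Origin: centre of underside. Leave it.

How it is judged (in metres and radians):
On the way, in this order (a step that is already met when the one before it is completed fails the run):
1. the wide case stands centred and square on the base case, let go (horizontal distance between wide_case and base_case below 0.008 m and angle between the y axis of wide_case and the y axis of base_case, either way round below 0.14 rad and angle between wide_case's own z axis and vertical below 0.06 rad and z of wide_case in the frame of base_case between 0.036 and 0.044 m and contact force between the fingers and wide_case below 0.3 N and linear speed of wide_case below 0.03 m/s), for 0.2 s.
2. the small case stands centred and square on the wide case, let go (all of step 1 and horizontal distance between small_case and wide_case below 0.008 m and angle between the y axis of small_case and the y axis of wide_case, either way round below 0.14 rad and angle between small_case's own z axis and vertical below 0.06 rad and z of small_case in the frame of wide_case between 0.034 and 0.042 m and contact force between the fingers and small_case below 0.3 N and linear speed of small_case below 0.03 m/s), for 0.2 s.
3. the swing arm is turned to its stop over the column (value of joint clamp above 1.8 rad), for 0.2 s.
At the end, for the whole second after the job is handed in: The base case is still in the carrier; the wide case rests on it and the small case on the wide case, each let go, level, at rest, centred within 8 mm and square within 8 degrees on the case below; the swing arm is within 0.1 rad (6 degrees) of its stop at 1.9 rad (all of step 2 and horizontal distance between base_case and carrier below 0.008 m and z of base_case in the frame of carrier below 0.012 m and angle between base_case's own z axis and vertical below 0.05 rad and value of joint clamp above 1.8 rad); the robot touches nothing.
It fails at once if a case falls freely, not held by the fingers (faster than 0.5 m/s: a drop of more than about 15 mm) ((linear speed of wide_case above 0.5 m/s and contact force between the fingers and wide_case below 0.3 N) or (linear speed of small_case above 0.5 m/s and contact force between the fingers and small_case below 0.3 N)).
It fails at once if a case is banged down (over 60 N on the case below) (contact force between wide_case and base_case above 60 N or contact force between small_case and wide_case above 60 N).
It fails at once if a bystander is moved by more than 30 mm (distance of any of tape_roll, tin, glue, screwdriver, carton from where it was at the start of the episode above 0.03 m).
It also fails if it takes over 72 s, if anything falls off the work surface, if the arm or the gripper's body presses on something with over 40 N, if the wrist force passes 120 N, or if a joint passes its speed limit or range.

## Working session

There is one attempt and no reset: what is moved stays moved. The work goes in short steps, Python scripts to look and compute and a tool call to move; the robot and the scene stay as the last step left them, time stands still between calls to the robot, and variables do not carry over. Pictures are saved under pics/ and viewed, at most 10 in all, crops included, and the job is handed in when it is done.

Besides the shell and the picture viewer there is one more tool, called as name(argument=value, ...) on one line, values as JSON. carry_out: Moves the arm, as the interface text tells. Scaled input: -1 to 1 covers 500 mm each way for a shift and 180 degrees each way for a turn. Its arguments: {"type":"object","properties":{"series":{"type":"array"}},"required":["series"]}

```bash
mkdir -p pics; ls; python3 - <<'E'
from plant import arm
import cv2,numpy as np
s=arm.get_state();print(s['clock'],s['tool_pos'],s['ee_rot'],s['width'],arm.nose_length)
a=arm.grab_frame('scene');b=arm.grab_frame('top')
for n,f in(('scene',a),('top',b)):
    np.savez(n+'.npz',**{k:f[k] for k in('K','R','t')});print(n,-f['R'].T@f['t'],f['K'][0,0])
    for q in('carrier','base_case','wide_case','small_case','clamp_pin','clamp_axis'):
        for r in arm.place_of(n,q)[:2]:print(q,np.round(np.array(r['point'])*[512,384],1),round(r['conf'],2))
cv2.imwrite('pics/a.png',np.vstack([cv2.resize(a['color'],(400,300)),cv2.resize(b['color'],(400,300))]))
cv2.imwrite('pics/top.png',cv2.resize(b['color'],(800,600)))
cv2.imwrite('pics/scene.png',cv2.resize(a['color'],(800,600)))
E
```

```text
pics
0.0 [0.18189477 0.59705317 0.22342249] [[-9.56583031e-01  2.91458692e-01 -8.57162134e-04]
 [ 2.91459898e-01  9.56580517e-01 -2.20060204e-03]
 [ 1.78560003e-04 -2.35488696e-03 -9.99997211e-01]] 0.08581429764739891 0.017
scene [1.07825611 0.37733087 0.79621521] 352.4227778473789
carrier [280.1 225.4] 0.92
base_case [282.3 226.9] 0.78
wide_case [238.  176.4] 0.66
small_case [201.  212.7] 0.79
clamp_pin [336.6 191.6] 0.69
clamp_axis [317.1 212.1] 0.98
clamp_axis [204.6 148.5] 0.52
top [0.50868836 0.02410843 1.32303218] 413.53515980364443
carrier [235.8 208. ] 0.69
base_case [230.2 208.5] 0.79
base_case [362.4 200.6] 0.42
wide_case [307.5 233.6] 0.64
small_case [301.6 175.5] 0.68
small_case [264.8 142.4] 0.15
clamp_pin [198.6 207.5] 0.67
clamp_pin [193.  224.7] 0.62
clamp_axis [198.2 203.9] 0.89
clamp_axis [364.4 249.9] 0.31
```

View pics/top.png

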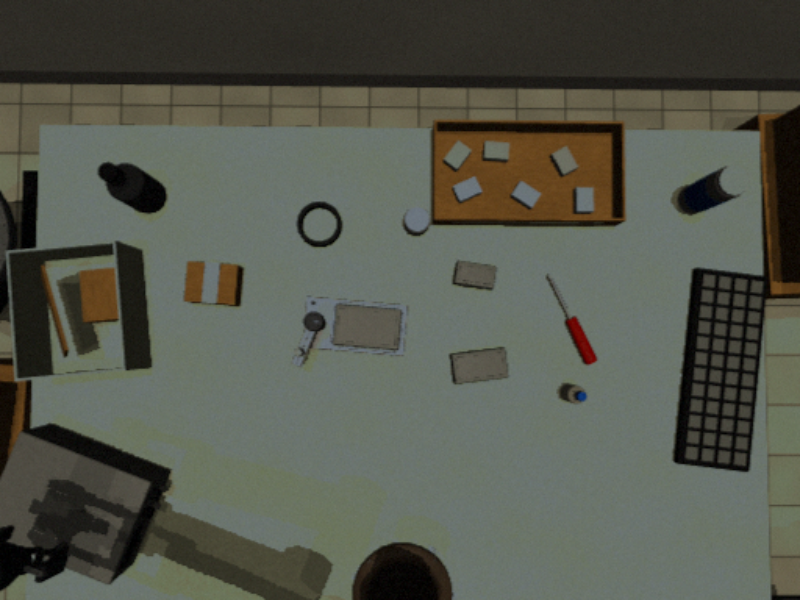

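View pics/scene.png

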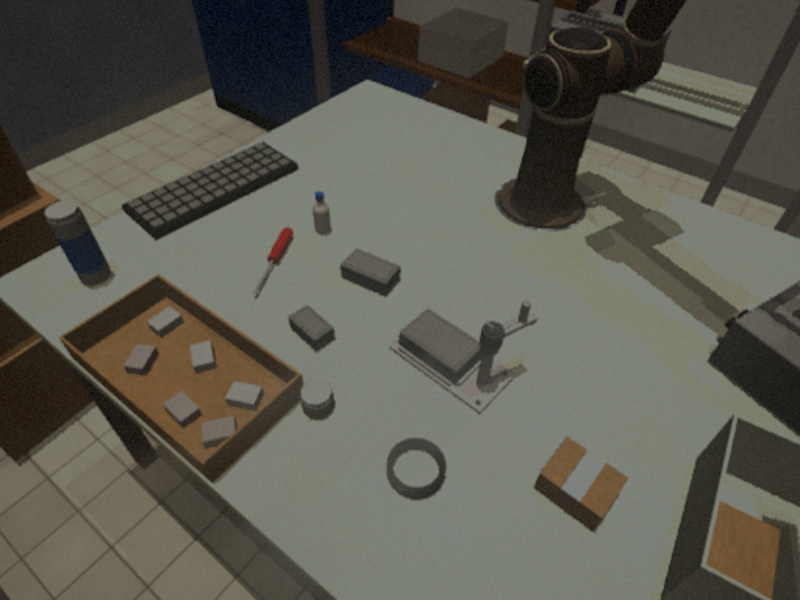

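Top view: the carrier (column centre ≈(367,327)) has its post to the left (+y world), with the swing arm pointing towards the robot. The wide case is at (479,366) and the small one at (475,275). Next I fit box models to the silhouettes.

```bash
cat >h.py <<'E'
import numpy as np,cv2
from plant import arm
from scipy.optimize import minimize
def cam(n,f):
    if n!='wrist':return f['K'],f['R'],f['t']
    s=arm.get_state();T=np.eye(4);T[:3,:3]=s['ee_rot'];T[:3,3]=s['tool_pos']
    C=np.linalg.inv(T@f['tool_from_camera']);return f['K'],C[:3,:3],C[:3,3]
def proj(c,P):
    K,R,t=c;p=(np.atleast_2d(P)@R.T+t)@K.T;return p[:,:2]/p[:,2:]
def ray(c,px,z):
    K,R,t=c;d=R.T@np.linalg.solve(K,[px[0],px[1],1]);o=-R.T@t;return o+d*(z-o[2])/d[2]
def box(x,y,a,dim,z0):
    c,s=np.cos(a),np.sin(a)
    return np.array([[x+c*u-s*v,y+s*u+c*v,z0+w] for u in(-dim[0]/2,dim[0]/2) for v in(-dim[1]/2,dim[1]/2) for w in(0,dim[2])])
def fit(views,dim,z0,x0,step=(.008,.008,.1)):
    # views: list of (cam, mask); soft-raster IoU with 4x supersampled hull
    def cost(p):
        e=0
        for c,m in views:
            h=cv2.convexHull(proj(c,box(*p,dim,z0)).astype(np.float32))
            im=np.zeros(m.shape,np.uint8);cv2.fillPoly(im,[np.round(h*64).astype(np.int32)],255,cv2.LINE_AA,6)
            im=im/255.;e+=np.abs(im-m).sum()/m.sum()
        return e/len(views)
    S=np.array([x0]+[np.array(x0)+np.eye(3)[i]*step[i] for i in range(3)])
    r=minimize(cost,x0,method='Nelder-Mead',options=dict(initial_simplex=S,xatol=1e-5,fatol=1e-5,maxiter=300))
    return r.x,r.fun
D=dict(wide_case=((.06,.108,.038),0),small_case=((.046,.08,.034),0),base_case=((.08,.13,.04),.008))
E
python3 - <<'E'
from h import *
cs={n:cam(n,arm.grab_frame(n)) for n in('scene','top')}
V={}
for q in D:
    V[q]=[]
    for n in cs:
        r=arm.silhouettes(n,q)
        if r:
            m=r[0]['region'];V[q].append((cs[n],m.astype(float)));(print(q,n,r[0]['conf'],m.sum()))
st=dict(wide_case=(307,234),small_case=(302,175),base_case=(234,208))
for q in D:
    x0=ray(cs['top'],st[q],.035)[:2]
    for vs in([V[q][1]],V[q]) if len(V[q])>1 else (V[q],):
        r=min((fit(vs,D[q][0],D[q][1],[*x0,a]) for a in(-.2,.0,.2)),key=lambda r:r[1]);print(q,np.round(r[0][:2],4),np.degrees(r[0][2]).round(2),round(r[1],3))
for n in cs:
    for q,z in(('clamp_axis',.151),('clamp_pin',.175)):
        for r in arm.place_of(n,q)[:2]: print(n,q,round(r['conf'],2),ray(cs[n],np.array(r['point'])*[512,384],z).round(4))
E
```

```text
wide_case top 0.63 704
small_case scene 0.78 473
small_case top 0.74 424
base_case scene 0.93 1473
base_case top 0.84 1083
wide_case [ 0.4578 -0.1505] 7.21 0.093
small_case [ 0.6402 -0.1428] -5.05 0.111
small_case [ 0.6393 -0.143 ] -8.74 0.207
base_case [0.5342 0.0732] -5.24 0.082
base_case [0.5311 0.0717] -5.18 0.104
scene clamp_axis 0.57 [0.5479 0.1768 0.151 ]
scene clamp_pin 0.95 [0.478  0.1844 0.175 ]
top clamp_axis 0.62 [0.5436 0.1693 0.151 ]
top clamp_pin 0.52 [0.479  0.1862 0.175 ]
```

```bash
cat >>h.py <<'E'
from scipy.spatial.transform import Rotation as Ro
def Rt(psi):  # tool down, closing axis y at world angle psi (deg)
    c,s=np.cos(np.radians(psi)),np.sin(np.radians(psi));return np.array([[-s,c,0],[c,s,0],[0,0,-1.]])
def go(p,psi,tag=''):
    s=arm.get_state();R=s['ee_rot'];d=R.T@(np.array(p)-s['tool_pos'])/.5;w=Ro.from_matrix(R.T@Rt(psi)).as_rotvec()/np.pi
    print(tag,'t',round(s['clock'],2),'pos',s['tool_pos'].round(4),'move',d.round(4),w.round(4))
E
python3 - <<'E'
from h import *
go((.33,.2,.225),40);go((.4578,-.1505,.2),7.2)
E
```

```text
t 1.3 pos [0.1822 0.5979 0.2247] move [-5.147e-01 -6.750e-01 -6.000e-04] [0.     0.     0.1836]
 t 1.3 pos [0.1822 0.5979 0.2247] move [-0.9635 -1.2711  0.0494] [0.     0.     0.3659]
```

carry_out(series=[1,-0.72,-0.95,0,0,0,0.366,1,-0.72,-0.95,0,0,0,0.366,1,-0.72,-0.95,0,0,0,0.366,1,-0.72,-0.95,0,0,0,0.366,1,-0.72,-0.95,0,0,0,0.366])

```text
clock: 1.72
tool_pos: [0.2544, 0.4006, 0.2246]
ee_rot: [[-0.601, 0.799, 0.0], [0.799, 0.601, -0.0], [-0.0, 0.0, -1.0]]
wrist_force: [0.9, -0.7, 0.7]
width: 0.0855
grip_force: 0.0
```

```bash
python3 - <<'E'
from h import *
go((.4578,-.1505,.2),7.2)
E
```

```text
t 1.72 pos [0.2544 0.4006 0.2246] move [-1.1254 -0.3375  0.0494] [1.000e-04 0.000e+00 1.653e-01]
```

carry_out(series=[1,-1,-0.3,0.03,0,0,0.165,1,-1,-0.3,0.03,0,0,0.165,1,-1,-0.3,0.03,0,0,0.165,1,-1,-0.3,0.03,0,0,0.165,1,-1,-0.3,0.03,0,0,0.165])

```text
clock: 2.13
tool_pos: [0.3276, 0.2056, 0.219]
ee_rot: [[-0.128, 0.992, 0.001], [0.992, 0.128, 0.001], [0.0, 0.001, -1.0]]
wrist_force: [1.0, 0.1, 0.5]
width: 0.0855
grip_force: 0.0
```

```bash
python3 - <<'E'
from h import *
go((.4578,-.1505,.2),7.2)
E
```

```text
t 2.13 pos [0.3276 0.2056 0.219 ] move [-0.7397  0.1674  0.0381] [ 0.0005 -0.0001  0.0007]
```

carry_out(series=[1,-0.74,0.167,0.03,0,0,0,1,-0.74,0.167,0.03,0,0,0,1,-0.74,0.167,0.03,0,0,0,1,-0.74,0.167,0.03,0,0,0,1,-0.74,0.167,0.03,0,0,0])

```text
clock: 2.55
tool_pos: [0.3998, 0.01, 0.211]
ee_rot: [[-0.131, 0.991, 0.002], [0.991, 0.131, 0.0], [-0.0, 0.002, -1.0]]
wrist_force: [1.8, 0.6, 0.6]
width: 0.0853
grip_force: 0.0
```

```bash
python3 - <<'E'
from h import *
go((.4578,-.1505,.2),7.2)
E
```

```text
t 2.55 pos [0.3998 0.01   0.211 ] move [-0.3333  0.0729  0.0221] [0.0006 0.0001 0.0018]
```

carry_out(series=[1,-0.333,0.073,0.022,0,0,0,1,-0.333,0.073,0.022,0,0,0,1,-0.333,0.073,0.022,0,0,0,1,-0.333,0.073,0.022,0,0,0,1,-0.333,0.073,0.022,0,0,0])

```text
clock: 2.97
tool_pos: [0.4598, -0.1545, 0.2]
ee_rot: [[-0.126, 0.992, 0.003], [0.992, 0.126, -0.004], [-0.005, 0.003, -1.0]]
wrist_force: [0.2, -0.2, -0.0]
width: 0.0855
grip_force: 0.0
```

```bash
cat >>h.py <<'E'
def wfit(q,x0,z0=None,pic=None):
    f=arm.grab_frame('wrist');c=cam('wrist',f);r=arm.silhouettes('wrist',q)
    out=None
    for k in r[:2]:
        dim,z=D[q];z=z if z0 is None else z0
        g=fit([(c,k['region'].astype(float))],dim,z,x0);print(q,k['conf'],k['region'].sum(),'xy',g[0][:2].round(4),'deg',np.degrees(g[0][2]).round(2),'res',round(g[1],3))
        out=out or g
    if pic:
        im=f['color'].copy()
        if out:cv2.polylines(im,[cv2.convexHull(proj(c,box(*out[0],dim,z)).astype(np.float32)).astype(int)],1,(0,0,255))
        cv2.imwrite('pics/'+pic,im)
    return out
E
python3 - <<'E'
from h import *
arm.grab_frame('top');arm.grab_frame('top')
go((.4578,-.1505,.2),7.2)
wfit('wide_case',[.4578,-.1505,.126],pic='w1.png')
E
```

```text
t 3.07 pos [ 0.4576 -0.1499  0.1993] move [-0.0013  0.0002 -0.0013] [-0.0001 -0.0001  0.0008]
wide_case 0.81 6748 xy [ 0.4564 -0.1506] deg 7.2 res 0.065
```

View pics/w1.png

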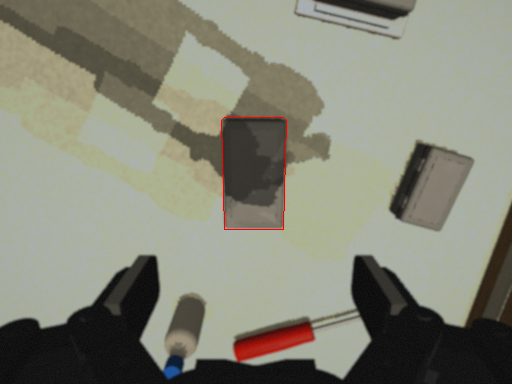

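Wrist view: the fitted outline hugs the wide case at (254,173). It agrees with the top view to about 1 mm, so I descend.

```bash
python3 - <<'E'
from h import *
go((.4568,-.1506,.026),7.2)
E
```

```text
t 3.17 pos [ 0.4567 -0.1475  0.1992] move [-0.0067 -0.0004  0.3463] [-0.0003 -0.0004  0.0018]
```

carry_out(series=[1,0,0,0.2,0,0,0,1,0,0,0.2,0,0,0,1,0,0,0.2,0,0,0,1,0,0,0.2,0,0,0])

```text
clock: 3.5
tool_pos: [0.4524, -0.1444, 0.0951]
ee_rot: [[-0.134, 0.991, -0.01], [0.991, 0.134, 0.005], [0.006, -0.009, -1.0]]
wrist_force: [0.2, 0.4, -1.2]
width: 0.0853
grip_force: 0.0
```

```bash
python3 - <<'E'
from h import *
go((.4568,-.1506,.026),7.2)
arm.grab_frame('top')
go((.4568,-.1506,.026),7.2)
wfit('wide_case',[.4578,-.1505,.126])
E
```

```text
t 3.5 pos [ 0.4524 -0.1444  0.0951] move [-0.0142  0.0083  0.1381] [-0.003  -0.0018  0.0027]
 t 3.55 pos [ 0.4548 -0.1455  0.0976] move [-0.011   0.0033  0.1431] [-0.0016 -0.001   0.0027]
```

carry_out(series=[1,-0.007,0.001,0.06,0,0,0.002,1,-0.007,0.001,0.11,0,0,0.002,1,-0.007,0.001,0.142,0,0,0.002,1,-0.007,0.001,0.142,0,0,0.002,1,-0.007,0.001,0.142,0,0,0.002])

```text
clock: 4.07
tool_pos: [0.4595, -0.1518, 0.0298]
ee_rot: [[-0.126, 0.992, 0.002], [0.992, 0.126, -0.001], [-0.001, 0.002, -1.0]]
wrist_force: [0.6, -0.4, -0.4]
width: 0.0855
grip_force: 0.0
```

```bash
python3 - <<'E'
from h import *
go((.4568,-.1506,.026),7.2)
E
```

```text
t 4.07 pos [ 0.4595 -0.1518  0.0298] move [ 0.003  -0.005   0.0076] [0.0005 0.0003 0.0001]
```

Close, correcting slightly first.

carry_out(series=[1,0,-0.003,0.006,0,0,0,0,0,-0.003,0.006,0,0,0,0,0,-0.003,0.006,0,0,0,0,0,-0.003,0.006,0,0,0,0,0,-0.003,0.006,0,0,0])

```text
clock: 4.48
tool_pos: [0.4601, -0.1531, 0.03]
ee_rot: [[-0.125, 0.992, 0.004], [0.992, 0.125, -0.002], [-0.002, 0.004, -1.0]]
wrist_force: [-13.5, 2.0, 37.0]
width: 0.0389
grip_force: 17.5
```

carry_out(series=[0,0,0,0,0,0,0,0,0,0,0,0,0,0,0,0,0,0,0,0,0])

```text
clock: 4.73
tool_pos: [0.4618, -0.1538, 0.0314]
ee_rot: [[-0.125, 0.992, 0.008], [0.992, 0.125, -0.003], [-0.004, 0.008, -1.0]]
wrist_force: [-5.9, 1.9, 32.7]
width: 0.0008
grip_force: 17.2
```

```bash
python3 - <<'E'
from h import *
a=arm.grab_frame('scene')['color'];w=arm.grab_frame('wrist')['color'];print(arm.get_state()['wrist_force'],arm.get_state()['tool_pos'])
cv2.imwrite('pics/c.png',np.hstack([cv2.resize(a[120:264,130:322],(400,300)),cv2.resize(w,(400,300))]))
E
```

```text
[-5.70488378  0.66154525 30.8129429 ] [ 0.46123332 -0.15389994  0.03134823]
```

View pics/c.png

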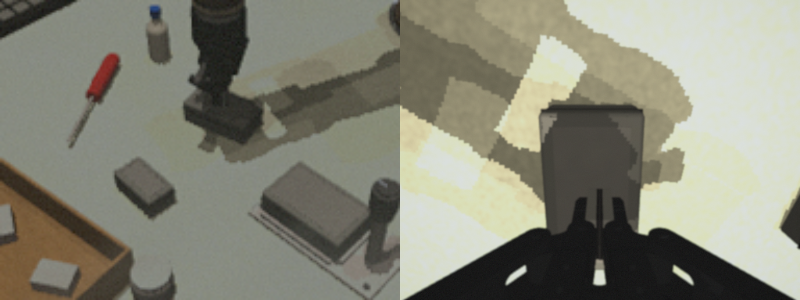

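The fingers have shut on top of the case (tips at (600,190) in the right half), so they sat higher than assumed. I'll check the actual fingertip height against the images.

```bash
python3 - <<'E'
from h import *
f=arm.grab_frame('wrist');K=f['K'];T=f['tool_from_camera'];print(K[0,0],T.round(4))
C=np.linalg.inv(T)
for z in(-.015,-.01,0,.01,.017):
    p=K@(C[:3,:3]@[0,0,z]+C[:3,3]);print(z,p[:2]/p[2])
c=cam('wrist',f)
P=box(.4568,-.1506,np.radians(7.2),(.06,.108,.038),0);print(proj(c,P).round(0).tolist())
r=arm.silhouettes('wrist','wide_case')
for k in r[:1]:print(k['conf'],np.array(k['bbox'])*[512,384,512,384])
print(arm.get_state()['q'],arm.get_state()['tau'])
E
```

```text
331.4661425818281 [[ 4.000e-04 -9.539e-01 -3.003e-01  7.770e-02]
 [ 1.000e+00  0.000e+00  1.300e-03  1.000e-04]
 [-1.200e-03 -3.003e-01  9.539e-01 -1.489e-01]
 [ 0.000e+00  0.000e+00  0.000e+00  1.000e+00]]
-0.015 [254.38797905 269.39462633]
-0.01 [254.39483504 263.92202531]
0 [254.40736027 253.92411255]
0.01 [254.41851897 245.01699914]
0.017 [254.42563232 239.33896734]
[[201.0, 302.0], [190.0, 346.0], [191.0, 129.0], [175.0, 140.0], [295.0, 301.0], [304.0, 345.0], [303.0, 129.0], [315.0, 140.0]]
0.94 [178.1248 133.0944 139.8784 211.6992]
[-2.35700104e+01  1.88795354e+01  1.19011951e+02 -3.19292646e-02
  4.16633520e+01 -3.07459420e+01] [ 1.43765034e-01 -2.05157751e+01 -1.33161557e+01  1.57923829e-01
 -1.90740198e+00 -1.03693380e-02]
```

carry_out(series=[0,0,0,-0.03,0,0,0,0,0,0,-0.1,0,0,0,0,0,0,-0.1,0,0,0,0,0,0,-0.1,0,0,0])

```text
clock: 5.27
tool_pos: [0.4595, -0.153, 0.0783]
ee_rot: [[-0.125, 0.992, 0.006], [0.992, 0.125, -0.003], [-0.004, 0.006, -1.0]]
wrist_force: [0.4, 0.3, -0.4]
width: -0.0003
grip_force: 0.0
```

```bash
python3 - <<'E'
from h import *
f=arm.grab_frame('wrist')
go((.4568,-.1506,.09),7.2)
K=f['K'];C=np.linalg.inv(f['tool_from_camera']);im=f['color'].copy()
for z,col in((.017,(0,0,255)),(0,(0,255,0)),(-.013,(255,0,0))):
    p=(np.array([[.011,-.04,z],[.011,.04,z]])@C[:3,:3].T+C[:3,3])@K.T;p=(p[:,:2]/p[:,2:]).astype(int)
    cv2.line(im,p[0].tolist(),p[1].tolist(),col,1)
cv2.imwrite('pics/d.png',cv2.resize(im[100:384,80:432],(704,568)))
wfit('wide_case',[.4578,-.1505,.126])
E
```

```text
t 5.32 pos [ 0.4579 -0.1523  0.0768] move [ 0.0036 -0.0017 -0.0264] [ 0.0009  0.0005 -0.0001]
wide_case 0.57 13146 xy [ 0.4562 -0.1514] deg 7.14 res 0.338
```

View pics/d.png

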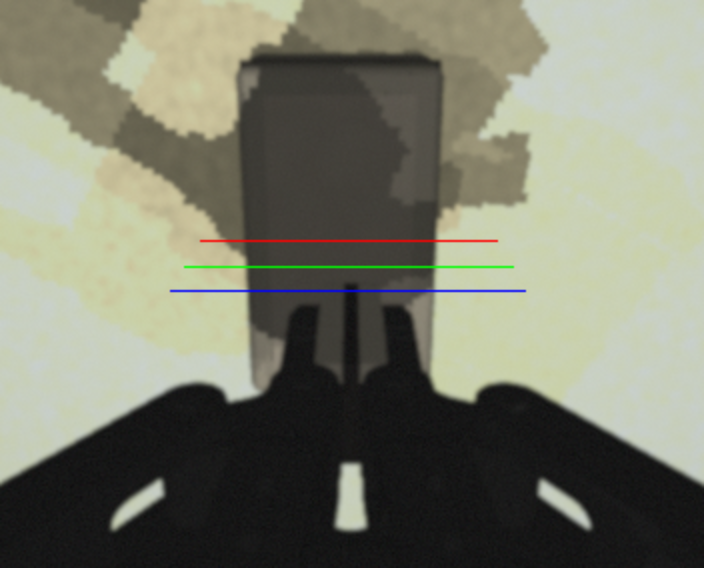

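The shut fingertips show at about (350,290), level with the blue line. They therefore end roughly 7–13 mm *behind* the reported TCP, which matches the contact at TCP z=0.031 on the 38 mm top. So I need the TCP nearly 25 mm lower, and will watch the force on the way.

carry_out(series=[1,0.002,-0.002,0,0,0,0,1,0.002,-0.002,0,0,0,0,1,0.002,-0.002,0,0,0,0,1,0.002,-0.002,0,0,0,0,1,0.002,-0.002,0,0,0,0])

```text
clock: 5.83
tool_pos: [0.4555, -0.1508, 0.075]
ee_rot: [[-0.125, 0.992, -0.001], [0.992, 0.125, 0.0], [0.0, -0.001, -1.0]]
wrist_force: [0.0, -1.3, 0.0]
width: 0.0606
grip_force: 0.0
```

carry_out(series=[1,0,0,0.05,0,0,0,1,0,0,0.09,0,0,0,1,0,0,0.12,0,0,0,1,0,0,0.145,0,0,0,1,0,0,0.145,0,0,0])

```text
clock: 6.25
tool_pos: [0.4533, -0.1499, 0.0005]
ee_rot: [[-0.125, 0.992, -0.005], [0.992, 0.125, 0.002], [0.003, -0.005, -1.0]]
wrist_force: [-0.5, -0.2, -0.6]
width: 0.0856
grip_force: 0.0
```

```bash
python3 - <<'E'
from h import *
go((.4564,-.151,.002),7.2)
E
```

```text
t 6.25 pos [ 0.4533 -0.1499  0.0005] move [-0.0029  0.0058 -0.0031] [-0.0015 -0.0009 -0.0001]
```

carry_out(series=[1,-0.002,0.003,-0.002,0,0,0,0,-0.002,0.003,-0.002,0,0,0,0,-0.002,0.003,-0.002,0,0,0,0,-0.002,0.003,-0.002,0,0,0,0,-0.002,0.003,-0.002,0,0,0])

```text
clock: 6.67
tool_pos: [0.4585, -0.1523, 0.0054]
ee_rot: [[-0.125, 0.992, 0.002], [0.992, 0.125, -0.001], [-0.001, 0.002, -1.0]]
wrist_force: [-0.8, -0.8, 5.9]
width: 0.0589
grip_force: 67.2
```

carry_out(series=[0,0,0,0,0,0,0,0,0,0,0,0,0,0])

```text
clock: 6.83
tool_pos: [0.4585, -0.1523, 0.0054]
ee_rot: [[-0.125, 0.992, 0.002], [0.992, 0.125, -0.001], [-0.001, 0.002, -1.0]]
wrist_force: [-0.2, 0.5, 5.8]
width: 0.0589
grip_force: 67.3
```

Gripped (width 58.9 mm, 67 N). Now I lift and move to a spot where the wrist camera sees the base case.

carry_out(series=[0,0,0,-0.04,0,0,0,0,0,0,-0.1,0,0,0,0,0,0,-0.17,0,0,0,0,0,0,-0.24,0,0,0,0,0,0,-0.32,0,0,0])

```text
clock: 7.25
tool_pos: [0.4555, -0.1509, 0.164]
ee_rot: [[-0.125, 0.992, -0.003], [0.992, 0.125, 0.002], [0.002, -0.003, -1.0]]
wrist_force: [1.0, -0.3, -3.3]
width: 0.0593
grip_force: 66.4
```

```bash
python3 - <<'E'
from h import *
go((.515,-.04,.19),-5.2)
E
```

```text
t 7.25 pos [ 0.4555 -0.1509  0.164 ] move [ 0.2052  0.1457 -0.052 ] [-0.001  -0.0005  0.0688]
```

carry_out(series=[0,0.07,0.05,-0.05,0,0,0.02,0,0.14,0.1,-0.05,0,0,0.045,0,0.185,0.13,-0.05,0,0,0.065,0,0.205,0.145,-0.05,0,0,0.069,0,0.205,0.145,-0.05,0,0,0.069])

```text
clock: 7.67
tool_pos: [0.5174, -0.0381, 0.1891]
ee_rot: [[0.088, 0.996, 0.001], [0.996, -0.088, 0.001], [0.001, 0.001, -1.0]]
wrist_force: [-0.9, -0.3, -4.1]
width: 0.0589
grip_force: 66.4
```

```bash
python3 - <<'E'
from h import *
for i in range(3):arm.grab_frame('top')
go((.515,-.04,.19),-5.2)
r=wfit('base_case',[.5325,.072,-.09],pic='e.png')
f=arm.grab_frame('wrist');c=cam('wrist',f)
for q,z in(('clamp_axis',.151),('clamp_pin',.175)):
    for k in arm.place_of('wrist',q)[:2]: print(q,round(k['conf'],2),ray(c,np.array(k['point'])*[512,384],z).round(4))
for n in('top','scene'):
    f=arm.grab_frame(n);c=cam(n,f);k=arm.silhouettes(n,'base_case')
    if k:g=fit([(c,k[0]['region'].astype(float))],*D['base_case'],[.5325,.072,-.09]);print(n,k[0]['conf'],g[0].round(4),g[1])
E
```

```text
t 7.82 pos [ 0.5153 -0.0412  0.1882] move [ 0.0024 -0.0008 -0.0037] [-0.0006  0.0002  0.    ]
base_case 0.66 11998 xy [0.5342 0.0737] deg -4.82 res 0.036
top 0.76 [ 0.5336  0.0749 -0.0848] 0.1977273178775056
scene 0.78 [ 0.5276  0.0682 -0.0736] 0.10546770193910322
```

View pics/e.png

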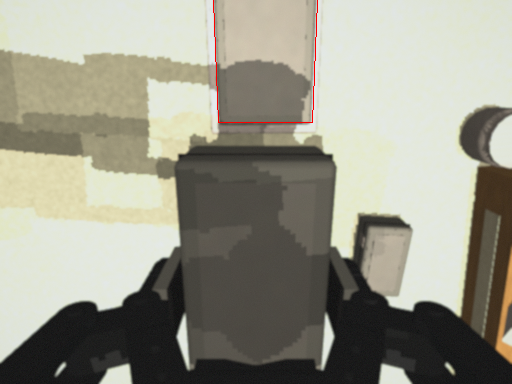

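The base case outline fits very well (top edge of the picture, near face at row 122). The held case's top front edge runs from about (178,158) to (333,158); from that I get its pose in the hand.

```bash
python3 - <<'E'
from h import *
f=arm.grab_frame('wrist');c=cam('wrist',f);s=arm.get_state()
z=s['tool_pos'][2]-.0054+.038
for px in((178,158),(256,158),(333,158)):
    print((s['ee_rot'].T@(ray(c,px,z)-s['tool_pos'])).round(4))
g=cv2.GaussianBlur(cv2.cvtColor(f['color'],cv2.COLOR_BGR2GRAY),(3,3),0)
print(g[135:180:1,[200,256,310]].T.tolist());print(g[200,165:190].tolist(),g[200,320:345].tolist())
k=arm.silhouettes('wrist','wide_case')
for i in k[:1]:
    print(i['conf'],np.array(i['bbox'])*[512,384,512,384])
    m=i['region'].astype(float)
    cut=230;m2=m.copy();m2[cut:]=0
    # fit position with bottom height known, comparing above the fingers only
    import h
    def cost(p):
        hl=cv2.convexHull(proj(c,box(*p,D['wide_case'][0],z-.038)).astype(np.float32))
        im=np.zeros(m.shape,np.uint8);cv2.fillPoly(im,[np.round(hl*64).astype(np.int32)],255,cv2.LINE_AA,6);im=im/255.;im[cut:]=0
        return np.abs(im-m2).sum()/m2.sum()
    x0=np.array([*s['tool_pos'][:2],np.radians(-5.1)]);S=np.vstack([x0,x0+np.diag([.005,.005,.05])])
    r=minimize(cost,x0,method='Nelder-Mead',options=dict(initial_simplex=S));print(r.x,r.fun,(s['ee_rot'].T@np.array([*(r.x[:2]-s['tool_pos'][:2]),0])).round(4),np.degrees(r.x[2]))
print(s['tool_pos'],np.degrees(np.arctan2(s['ee_rot'][1,1],s['ee_rot'][0,1])))
E
```

```text
[ 0.0549 -0.0273 -0.0326]
[ 0.0549  0.0004 -0.0326]
[ 0.0549  0.0278 -0.0326]
[[193, 168, 146, 135, 132, 131, 129, 124, 119, 109, 92, 72, 59, 55, 55, 55, 55, 51, 45, 42, 46, 52, 55, 57, 59, 63, 67, 72, 75, 77, 79, 81, 82, 82, 83, 83, 81, 77, 72, 70, 69, 70, 70, 69, 69], [114, 115, 115, 116, 117, 118, 118, 118, 116, 109, 94, 75, 61, 56, 55, 55, 55, 51, 46, 44, 48, 53, 56, 58, 61, 68, 76, 84, 90, 94, 96, 99, 101, 104, 104, 102, 95, 88, 84, 83, 83, 83, 83, 83, 82], [218, 198, 170, 153, 150, 152, 153, 153, 150, 140, 117, 88, 65, 56, 55, 55, 55, 51, 46, 44, 48, 54, 56, 58, 62, 69, 77, 84, 89, 93, 96, 99, 102, 104, 105, 106, 106, 107, 107, 107, 107, 106, 104, 100, 96]]
[217, 216, 214, 212, 211, 212, 215, 217, 219, 218, 205, 170, 120, 81, 66, 66, 67, 68, 69, 69, 69, 69, 69, 70, 70] [93, 93, 93, 93, 93, 93, 93, 93, 92, 90, 86, 84, 92, 127, 178, 215, 227, 229, 229, 229, 229, 229, 229, 229, 229]
0.72 [174.6944 144.8832 163.2768 220.1088]
[ 0.51711751 -0.04220993 -0.08312806] 0.04659595181356124 [-0.0008  0.0008  0.    ] -4.762887110515969
[ 0.5164342  -0.04130305  0.18898636] -5.269842048295491
```

```bash
python3 - <<'E'
from h import *
go((.5342,.0737,.11),-4.8)
E
```

```text
t 8.37 pos [ 0.5164 -0.0412  0.189 ] move [0.2321 0.0143 0.1579] [ 0.      0.     -0.0026]
```

carry_out(series=[0,0.07,0.005,0.02,0,0,0,0,0.14,0.009,0.06,0,0,-0.001,0,0.2,0.013,0.11,0,0,-0.0026,0,0.232,0.014,0.158,0,0,-0.0026,0,0.232,0.014,0.158,0,0,-0.0026])

```text
clock: 8.78
tool_pos: [0.53, 0.0768, 0.1051]
ee_rot: [[0.08, 0.997, -0.009], [0.997, -0.08, 0.001], [0.0, -0.009, -1.0]]
wrist_force: [-2.4, 0.1, -3.1]
width: 0.0588
grip_force: 66.5
```

carry_out(series=[0,0,0,0,0,0,0,0,0,0,0,0,0,0,0,0,0,0,0,0,0,0,0,0,0,0,0,0])

```text
clock: 9.12
tool_pos: [0.5355, 0.0729, 0.1117]
ee_rot: [[0.085, 0.996, 0.003], [0.996, -0.085, -0.0], [0.0, 0.003, -1.0]]
wrist_force: [-0.2, 0.3, -2.2]
width: 0.0589
grip_force: 66.4
```

```bash
python3 - <<'E'
from h import *
go((.5342,.0737,.0534),-4.8)
arm.grab_frame('top');go((.5342,.0737,.0534),-4.8)
E
```

```text
t 9.12 pos [0.5355 0.0729 0.1117] move [ 0.0013 -0.0032  0.1166] [ 0.0011 -0.0001 -0.0003]
 t 9.17 pos [0.5353 0.073  0.1116] move [ 0.0012 -0.0027  0.1164] [ 0.001  -0.0001 -0.0003]
```

carry_out(series=[0,0.001,-0.0015,0.03,0,0,0,0,0.001,-0.0015,0.06,0,0,0,0,0.001,-0.0015,0.085,0,0,0,0,0.001,-0.0015,0.1,0,0,0,0,0.001,-0.0015,0.1,0,0,0])

```text
clock: 9.58
tool_pos: [0.5318, 0.0739, 0.0583]
ee_rot: [[0.084, 0.996, -0.004], [0.996, -0.084, -0.0], [-0.001, -0.004, -1.0]]
wrist_force: [-0.3, 0.2, -3.4]
width: 0.0591
grip_force: 66.5
```

carry_out(series=[0,0,0,0,0,0,0,0,0,0,0,0,0,0,0,0,0,0,0,0,0])

```text
clock: 9.83
tool_pos: [0.5343, 0.0745, 0.0609]
ee_rot: [[0.083, 0.997, 0.002], [0.997, -0.083, 0.0], [0.0, 0.002, -1.0]]
wrist_force: [1.0, -0.5, -3.6]
width: 0.059
grip_force: 66.5
```

```bash
python3 - <<'E'
from h import *
go((.5342,.0737,.0534),-4.8)
E
```

```text
t 9.83 pos [0.5343 0.0745 0.0609] move [-0.0016 -0.0001  0.015 ] [ 0.0006 -0.0001  0.0002]
```

Position is good; now I creep down.

carry_out(series=[0,-0.001,0,0.003,0,0,0,0,-0.001,0,0.006,0,0,0,0,-0.001,0,0.009,0,0,0,0,-0.001,0,0.012,0,0,0,0,-0.001,0,0.014,0,0,0])

```text
clock: 10.25
tool_pos: [0.5332, 0.074, 0.0534]
ee_rot: [[0.083, 0.997, -0.001], [0.997, -0.083, -0.0], [-0.0, -0.001, -1.0]]
wrist_force: [-4.3, 0.8, 9.7]
width: 0.0589
grip_force: 68.1
```

carry_out(series=[0,0,0,0.001,0,0,0,0,0,0,0.002,0,0,0,0,0,0,0.002,0,0,0])

```text
clock: 10.5
tool_pos: [0.5333, 0.074, 0.0534]
ee_rot: [[0.083, 0.997, -0.001], [0.997, -0.083, -0.0], [-0.0, -0.001, -1.0]]
wrist_force: [-4.0, -0.3, 7.6]
width: 0.0589
grip_force: 67.9
```

Contact at 0.0534, exactly as predicted. Release.

carry_out(series=[1,0,0,0,0,0,0,1,0,0,0,0,0,0,1,0,0,0,0,0,0,1,0,0,0,0,0,0,1,0,0,0,0,0,0])

```text
clock: 10.92
tool_pos: [0.5334, 0.074, 0.0519]
ee_rot: [[0.083, 0.997, 0.0], [0.997, -0.083, 0.0], [0.0, 0.0, -1.0]]
wrist_force: [-0.4, -0.3, -0.8]
width: 0.0851
grip_force: 0.0
```

carry_out(series=[1,0,0,-0.04,0,0,0,1,0,0,-0.1,0,0,0,1,0,0,-0.18,0,0,0,1,0,0,-0.26,0,0,0,1,0,0,-0.32,0,0,0])

```text
clock: 11.33
tool_pos: [0.5343, 0.074, 0.2151]
ee_rot: [[0.083, 0.997, 0.003], [0.997, -0.083, 0.0], [0.0, 0.003, -1.0]]
wrist_force: [0.5, 0.7, -0.2]
width: 0.0859
grip_force: 0.0
```

```bash
python3 - <<'E'
from h import *
for i in range(3):arm.grab_frame('top')
go((.63,-.143,.2),-7)
wfit('wide_case',[.534,.074,-.09],z0=.048)
wfit('base_case',[.534,.074,-.09])
go((.63,-.143,.2),-7)
E
```

```text
t 11.48 pos [0.536  0.0741 0.2157] move [-0.4172  0.2231  0.0327] [ 0.0025 -0.0004  0.0124]
wide_case 0.69 8331 xy [0.531  0.0749] deg -4.46 res 0.069
wide_case 0.52 2440 xy [0.5381 0.0852] deg -2.57 res 3.448
base_case 0.79 2312 xy [0.5329 0.0723] deg -3.86 res 3.882
 t 11.68 pos [0.5317 0.0738 0.2098] move [-0.4158  0.2321  0.0188] [-0.0013  0.0002  0.0124]
```

The wide case sits where it should. Now the small case.

```bash
python3 - <<'E'
from h import *
go((.64,-.143,.19),-6.5)
E
```

```text
t 11.68 pos [0.5317 0.0738 0.2098] move [-0.4141  0.2522  0.0387] [-0.0013  0.0002  0.0096]
```

carry_out(series=[1,-0.07,0.04,0.01,0,0,0.002,1,-0.14,0.085,0.02,0,0,0.005,1,-0.21,0.127,0.03,0,0,0.009,1,-0.28,0.17,0.035,0,0,0.009,1,-0.35,0.212,0.035,0,0,0.009])

```text
clock: 12.1
tool_pos: [0.623, -0.1104, 0.1909]
ee_rot: [[0.111, 0.994, -0.006], [0.994, -0.111, 0.001], [0.001, -0.006, -1.0]]
wrist_force: [1.2, 0.4, 0.1]
width: 0.0854
grip_force: 0.0
```

carry_out(series=[1,-0.04,0.025,0,0,0,0,1,-0.06,0.038,0,0,0,0,1,-0.06,0.038,0,0,0,0,1,-0.06,0.038,0,0,0,0,1,-0.06,0.038,0,0,0,0])

```text
clock: 12.52
tool_pos: [0.6387, -0.1393, 0.1933]
ee_rot: [[0.11, 0.994, -0.003], [0.994, -0.11, 0.002], [0.001, -0.003, -1.0]]
wrist_force: [-0.4, -0.3, 0.3]
width: 0.0858
grip_force: 0.0
```

```bash
python3 - <<'E'
from h import *
for i in range(5):arm.grab_frame('top')
go((.64,-.143,.19),-6.5)
g=wfit('small_case',[.64,-.143,-.11])
arm.grab_frame('top');arm.grab_frame('top')
g=wfit('small_case',[.64,-.143,-.11],pic='f.png')
if g:
  go((*g[0][:2],.07),np.degrees(g[0][2]))
E
```

```text
t 12.77 pos [ 0.6397 -0.1398  0.1948] move [-0.0063  0.0013  0.0096] [ 0.     -0.      0.0011]
small_case 0.66 3902 xy [ 0.6397 -0.144 ] deg -7.65 res 0.074
small_case 0.83 3921 xy [ 0.6395 -0.1445] deg -7.98 res 0.078
small_case 0.43 2613 xy [ 0.7664 -0.5533] deg 50.31 res 1.0
 t 13.07 pos [ 0.6399 -0.141   0.1946] move [-6.900e-03 -1.000e-04  2.492e-01] [0.0001 0.     0.0089]
```

carry_out(series=[1,-0.007,0,0.07,0,0,0.008,1,-0.007,0,0.14,0,0,0.008,1,-0.007,0,0.21,0,0,0.008,1,-0.007,0,0.25,0,0,0.008,1,-0.007,0,0.25,0,0,0.008])

```text
clock: 13.48
tool_pos: [0.6343, -0.1433, 0.0631]
ee_rot: [[0.136, 0.991, -0.012], [0.991, -0.136, 0.003], [0.002, -0.012, -1.0]]
wrist_force: [-1.2, 0.3, 0.0]
width: 0.0855
grip_force: 0.0
```

carry_out(series=[1,0,0,0.04,0,0,0,1,0,0,0.08,0,0,0,1,0,0,0.11,0,0,0,1,0,0,0.128,0,0,0,1,0,0,0.128,0,0,0])

```text
clock: 13.9
tool_pos: [0.6382, -0.1443, 0.0038]
ee_rot: [[0.136, 0.991, -0.003], [0.991, -0.136, 0.001], [0.001, -0.003, -1.0]]
wrist_force: [0.3, 0.8, -0.1]
width: 0.0854
grip_force: 0.0
```

carry_out(series=[1,0,0,0,0,0,0,1,0,0,0,0,0,0])

```text
clock: 14.07
tool_pos: [0.6407, -0.145, 0.0069]
ee_rot: [[0.136, 0.991, 0.002], [0.991, -0.136, -0.001], [-0.0, 0.002, -1.0]]
wrist_force: [1.0, -0.9, 0.0]
width: 0.0856
grip_force: 0.0
```

```bash
python3 - <<'E'
from h import *
go((.6396,-.1443,.005),-7.8)
E
```

```text
t 14.07 pos [ 0.6407 -0.145   0.0069] move [ 0.0011 -0.0024  0.0037] [ 0.0007  0.0001 -0.0002]
```

carry_out(series=[0,0.001,0,0.003,0,0,0,0,0.001,0,0.003,0,0,0,0,0.001,0,0.003,0,0,0,0,0.001,0,0.003,0,0,0,0,0.001,0,0.003,0,0,0])

```text
clock: 14.48
tool_pos: [0.6405, -0.1444, 0.005]
ee_rot: [[0.136, 0.991, 0.002], [0.991, -0.136, -0.001], [-0.0, 0.002, -1.0]]
wrist_force: [-0.3, -0.6, 2.9]
width: 0.0449
grip_force: 65.1
```

carry_out(series=[0,0,0,0,0,0,0,0,0,0,0,0,0,0,0,0,0,0,0,0,0])

```text
clock: 14.73
tool_pos: [0.6404, -0.1444, 0.005]
ee_rot: [[0.136, 0.991, 0.002], [0.991, -0.136, -0.0], [-0.0, 0.002, -1.0]]
wrist_force: [0.2, 0.2, 5.8]
width: 0.0448
grip_force: 65.4
```

carry_out(series=[0,0,0,-0.04,0,0,0,0,0,0,-0.1,0,0,0,0,0,0,-0.18,0,0,0,0,0,0,-0.26,0,0,0,0,0,0,-0.34,0,0,0])

```text
clock: 15.15
tool_pos: [0.6378, -0.1437, 0.1733]
ee_rot: [[0.136, 0.991, -0.004], [0.991, -0.136, 0.001], [0.001, -0.004, -1.0]]
wrist_force: [-0.1, 0.6, -3.2]
width: 0.0449
grip_force: 64.5
```

```bash
python3 - <<'E'
from h import *
go((.522,-.03,.22),-4.8)
E
```

```text
t 15.15 pos [ 0.6378 -0.1437  0.1733] move [ 0.1937 -0.2608 -0.0922] [-0.0014 -0.0002 -0.0169]
```

carry_out(series=[0,0.04,-0.055,-0.02,0,0,-0.003,0,0.08,-0.11,-0.04,0,0,-0.007,0,0.12,-0.165,-0.06,0,0,-0.011,0,0.16,-0.215,-0.075,0,0,-0.015,0,0.194,-0.261,-0.088,0,0,-0.0165])

```text
clock: 15.57
tool_pos: [0.5209, -0.0289, 0.217]
ee_rot: [[0.084, 0.996, -0.003], [0.996, -0.084, 0.001], [0.001, -0.003, -1.0]]
wrist_force: [-0.2, -0.4, -2.1]
width: 0.0447
grip_force: 64.6
```

carry_out(series=[0,0,0,0,0,0,0,0,0,0,0,0,0,0,0,0,0,0,0,0,0,0,0,0,0,0,0,0])

```text
clock: 15.9
tool_pos: [0.5238, -0.0309, 0.2172]
ee_rot: [[0.085, 0.996, -0.001], [0.996, -0.085, -0.0], [-0.0, -0.001, -1.0]]
wrist_force: [-0.2, -1.1, -2.7]
width: 0.0449
grip_force: 64.5
```

```bash
python3 - <<'E'
from h import *
for i in range(4):arm.grab_frame('top')
wfit('wide_case',[.534,.074,-.09],z0=.048)
arm.grab_frame('top')
g=wfit('wide_case',[.534,.074,-.09],z0=.048)
f=arm.grab_frame('wrist');c=cam('wrist',f);s=arm.get_state();z=s['tool_pos'][2]-.005
k=arm.silhouettes('wrist','small_case');print([(i['conf'],(np.array(i['bbox'])*[512,384,512,384]).round()) for i in k[:3]])
p=proj(c,box(*s['tool_pos'][:2],np.arctan2(s['ee_rot'][1,1],s['ee_rot'][0,1]),D['small_case'][0],z));print('expected',p.min(0),p.max(0))
go((.5342,.0737,.14),-4.7)
print(arm.silhouettes('wrist','base_case')[:1] and wfit('base_case',[.534,.074,-.09]))
E
```

```text
wide_case 0.6 9153 xy [0.5334 0.0758] deg -4.04 res 0.046
wide_case 0.98 9263 xy [0.534  0.0752] deg -4.29 res 0.04
[(0.93, array([197., 174., 118., 186.]))]
expected [194.07486456 173.54994525] [315.42928133 363.9993871 ]
 t 16.45 pos [ 0.5236 -0.0304  0.2179] move [0.2092 0.0035 0.1559] [-0.      0.     -0.0009]
base_case 0.57 2309 xy [0.5339 0.074 ] deg -4.35 res 4.25
(array([ 0.53389367,  0.07403497, -0.07592965]), np.float64(4.249710000934111))
```

carry_out(series=[0,0.06,0.001,0.04,0,0,-0.001,0,0.12,0.002,0.08,0,0,-0.001,0,0.175,0.003,0.12,0,0,-0.0015,0,0.21,0.003,0.16,0,0,-0.0015,0,0.211,0.003,0.19,0,0,-0.0015])

```text
clock: 17.02
tool_pos: [0.5334, 0.078, 0.1215]
ee_rot: [[0.077, 0.997, -0.001], [0.997, -0.077, 0.002], [0.002, -0.001, -1.0]]
wrist_force: [-0.0, -0.4, -3.1]
width: 0.0449
grip_force: 64.5
```

carry_out(series=[0,0,0,0,0,0,0,0,0,0,0,0,0,0,0,0,0,0,0,0,0,0,0,0,0,0,0,0,0,0,0,0,0,0,0])

```text
clock: 17.43
tool_pos: [0.5352, 0.0741, 0.1245]
ee_rot: [[0.081, 0.997, 0.003], [0.997, -0.081, 0.0], [0.0, 0.003, -1.0]]
wrist_force: [0.3, -0.8, -2.8]
width: 0.0445
grip_force: 64.4
```

```bash
python3 - <<'E'
from h import *
go((.5338,.0748,.091),-4.5)
E
```

```text
t 17.43 pos [0.5352 0.0741 0.1245] move [ 0.0011 -0.0031  0.067 ] [ 0.0009 -0.0001 -0.0008]
```

carry_out(series=[0,0.001,-0.002,0.015,0,0,0,0,0.001,-0.002,0.03,0,0,0,0,0.001,-0.002,0.043,0,0,0,0,0.001,-0.002,0.052,0,0,0,0,0.001,-0.002,0.052,0,0,0])

```text
clock: 17.85
tool_pos: [0.5314, 0.0751, 0.0951]
ee_rot: [[0.08, 0.997, -0.004], [0.997, -0.08, -0.0], [-0.001, -0.004, -1.0]]
wrist_force: [-1.2, 0.1, -3.0]
width: 0.045
grip_force: 64.5
```

carry_out(series=[0,0,0,0,0,0,0,0,0,0,0,0,0,0,0,0,0,0,0,0,0,0,0,0,0,0,0,0])

```text
clock: 18.18
tool_pos: [0.5334, 0.0753, 0.0973]
ee_rot: [[0.08, 0.997, 0.001], [0.997, -0.08, 0.0], [0.0, 0.001, -1.0]]
wrist_force: [0.5, -0.4, -2.2]
width: 0.0451
grip_force: 64.5
```

```bash
python3 - <<'E'
from h import *
go((.5338,.0748,.091),-4.5)
E
```

```text
t 18.18 pos [0.5334 0.0753 0.0973] move [-0.001   0.0009  0.0126] [ 0.0002 -0.     -0.0005]
```

carry_out(series=[0,-0.001,0.001,0.003,0,0,0,0,-0.001,0.001,0.006,0,0,0,0,-0.001,0.001,0.009,0,0,0,0,-0.001,0.001,0.011,0,0,0,0,-0.001,0.001,0.013,0,0,0])

```text
clock: 18.6
tool_pos: [0.5333, 0.0747, 0.0909]
ee_rot: [[0.08, 0.997, -0.001], [0.997, -0.08, -0.0], [-0.0, -0.001, -1.0]]
wrist_force: [-3.5, -0.8, 7.7]
width: 0.0444
grip_force: 65.8
```

carry_out(series=[0,0,0,0,0,0,0,0,0,0,0.001,0,0,0,0,0,0,0.001,0,0,0])

```text
clock: 18.85
tool_pos: [0.5333, 0.0747, 0.0909]
ee_rot: [[0.08, 0.997, -0.001], [0.997, -0.08, -0.0], [-0.0, -0.001, -1.0]]
wrist_force: [-3.6, 0.0, 5.7]
width: 0.0448
grip_force: 65.6
```

carry_out(series=[1,0,0,0,0,0,0,1,0,0,0,0,0,0,1,0,0,0,0,0,0,1,0,0,0,0,0,0,1,0,0,0,0,0,0])

```text
clock: 19.27
tool_pos: [0.5336, 0.0747, 0.0899]
ee_rot: [[0.08, 0.997, 0.0], [0.997, -0.08, 0.0], [0.0, 0.0, -1.0]]
wrist_force: [-0.3, 0.3, -0.0]
width: 0.0856
grip_force: 0.0
```

carry_out(series=[1,0,0,0,0,0,0,1,0,0,-0.04,0,0,0,1,0,0,-0.1,0,0,0,1,0,0,-0.18,0,0,0,1,0,0,-0.26,0,0,0])

```text
clock: 19.68
tool_pos: [0.5322, 0.0746, 0.2201]
ee_rot: [[0.08, 0.997, -0.003], [0.997, -0.08, -0.0], [-0.0, -0.003, -1.0]]
wrist_force: [0.3, -0.5, 0.2]
width: 0.0857
grip_force: 0.0
```

carry_out(series=[0,0,0,-0.05,0,0,0,0,0,0,-0.05,0,0,0,0,0,0,-0.05,0,0,0,0,0,0,-0.05,0,0,0])

```text
clock: 20.02
tool_pos: [0.5327, 0.0747, 0.2441]
ee_rot: [[0.08, 0.997, -0.002], [0.997, -0.08, -0.0], [-0.0, -0.002, -1.0]]
wrist_force: [-0.2, 1.0, -0.5]
width: 0.0386
grip_force: 0.0
```

```bash
python3 - <<'E'
from h import *
for i in range(2):arm.grab_frame('top')
wfit('small_case',[.534,.074,-.09],z0=.086)
wfit('wide_case',[.534,.074,-.09],z0=.048)
f=arm.grab_frame('wrist');s=arm.get_state();c=cam('wrist',f)
for q,z in(('clamp_axis',.151),('clamp_pin',.175)):
    for k in arm.place_of('wrist',q)[:2]: print(q,round(k['conf'],2),ray(c,np.array(k['point'])*[512,384],z).round(4))
cv2.imwrite('pics/g.png',f['color']);print(s['tool_pos'],s['clock'],s['width'])
E
```

```text
small_case 0.82 5023 xy [0.5341 0.0752] deg -5.45 res 0.064
wide_case 0.63 1975 xy [0.5341 0.0738] deg -4.69 res 2.738
clamp_axis 0.91 [0.5418 0.1681 0.151 ]
[0.53289044 0.074687   0.2437911 ] 20.3667 -7.91846309973359e-05
```

View pics/g.png

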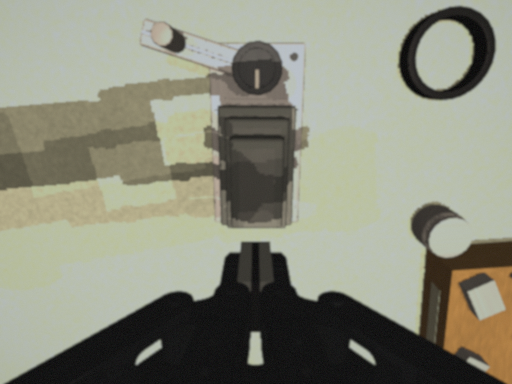

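The column stands centred and square. In the picture the post top is at (256,68), the pin top at about (161,33), and the arm is parked to the left. Next I plan the push behind the pin with the fingers shut.

```bash
cat >>h.py <<'E'
A=np.array([.5418,.1681]);ZP=.143;PSI=-4.6
def pc(deg,d=.019):  # pusher centre for arm world angle deg, gap d behind pin centre
    a=np.radians(deg);u=np.array([np.cos(a),np.sin(a)]);t=np.array([-u[1],u[0]]);return np.array([*(A+.06*u-d*t),ZP])
def rel(pts):
    s=arm.get_state();R=s['ee_rot']
    print('t',round(s['clock'],2),s['tool_pos'].round(4),s['wrist_force'].round(1))
    for p in pts:print((R.T@(p-s['tool_pos'])/.5).round(3).tolist())
    print('turn',(Ro.from_matrix(R.T@Rt(PSI)).as_rotvec()/np.pi).round(4))
E
python3 - <<'E'
from h import *
f=arm.grab_frame('wrist');c=cam('wrist',f)
p=ray(c,(161,33),.175);a=ray(c,(256,68),.151);print(p,a);v=p[:2]-A;print(np.hypot(*v),np.degrees(np.arctan2(v[1],v[0])))
b=pc(157,.04);print(b);rel([b+[0,0,.1],b])
E
```

```text
[0.48619459 0.18950337 0.175     ] [0.5415295  0.16689242 0.151     ]
0.059582432060511684 158.94752095682352
[0.50219895 0.22836406 0.143     ]
t 20.52 [0.5333 0.0747 0.2445] [-0.6  0.2  0.3]
[0.301, -0.087, 0.003]
[0.301, -0.087, 0.203]
turn [-0.0002  0.      0.0001]
```

Pin radius 59.6 mm and angle 159° agree with the expected 60 mm and about 156°. Now I go behind the pin and descend.

carry_out(series=[0,0.08,-0.022,0,0,0,0,0,0.16,-0.045,0,0,0,0,0,0.23,-0.066,0,0,0,0,0,0.3,-0.087,0,0,0,0,0,0.3,-0.087,0,0,0,0])

```text
clock: 20.93
tool_pos: [0.5006, 0.2334, 0.2451]
ee_rot: [[0.075, 0.997, -0.0], [0.997, -0.075, 0.004], [0.004, -0.001, -1.0]]
wrist_force: [-0.2, -0.7, 0.1]
width: -0.0002
grip_force: 0.0
```

carry_out(series=[0,0,0,0,0,0,0,0,0,0,0.06,0,0,0,0,0,0,0.12,0,0,0,0,0,0,0.17,0,0,0,0,0,0,0.2,0,0,0])

```text
clock: 21.35
tool_pos: [0.5005, 0.2256, 0.1419]
ee_rot: [[0.081, 0.997, -0.004], [0.997, -0.081, -0.002], [-0.003, -0.004, -1.0]]
wrist_force: [-0.5, -0.3, -0.5]
width: -0.0002
grip_force: 0.0
```

carry_out(series=[0,0,0,0,0,0,0,0,0,0,0,0,0,0,0,0,0,0,0,0,0])

```text
clock: 21.6
tool_pos: [0.5034, 0.2273, 0.1462]
ee_rot: [[0.081, 0.997, 0.002], [0.997, -0.081, 0.001], [0.001, 0.002, -1.0]]
wrist_force: [0.3, -0.2, 0.0]
width: -0.0001
grip_force: 0.0
```

```bash
python3 - <<'E'
from h import *
rel([pc(a) for a in(157,163,170,177,184)])
print(np.round(pc(157),4))
E
```

```text
t 21.6 [0.5034 0.2273 0.1462] [ 0.3 -0.2  0. ]
[-0.038, -0.016, 0.006]
[-0.049, -0.023, 0.006]
[-0.063, -0.03, 0.006]
[-0.077, -0.035, 0.006]
[-0.092, -0.038, 0.006]
turn [ 0.0007 -0.0002 -0.0003]
[0.494 0.209 0.143]
```

carry_out(series=[0,-0.038,-0.016,0,0,0,0,0,-0.049,-0.023,0.002,0,0,0,0,-0.063,-0.03,0.003,0,0,0,0,-0.077,-0.035,0.004,0,0,0,0,-0.092,-0.038,0.004,0,0,0])

```text
clock: 22.02
tool_pos: [0.4801, 0.1834, 0.1439]
ee_rot: [[0.08, 0.997, 0.002], [0.997, -0.08, 0.001], [0.001, 0.002, -1.0]]
wrist_force: [1.0, 1.4, 0.8]
width: 0.0002
grip_force: 0.7
```

```bash
python3 - <<'E'
from h import *
rel([pc(a) for a in(184,192,200,208,216,224)])
E
```

```text
t 22.02 [0.4801 0.1834 0.1439] [1.  1.4 0.8]
[-0.001, 0.001, 0.002]
[-0.019, -0.0, 0.002]
[-0.036, 0.0, 0.002]
[-0.053, 0.004, 0.002]
[-0.07, 0.01, 0.002]
[-0.086, 0.018, 0.002]
turn [ 0.0007 -0.0004  0.0001]
```

Pushing lightly (1.5 N), right on the arc; continue.

carry_out(series=[0,-0.019,0,0,0,0,0,0,-0.036,0,0.001,0,0,0,0,-0.053,0.004,0.001,0,0,0,0,-0.07,0.01,0.001,0,0,0,0,-0.086,0.018,0.001,0,0,0])

```text
clock: 22.43
tool_pos: [0.4852, 0.1393, 0.1422]
ee_rot: [[0.08, 0.997, 0.0], [0.997, -0.08, 0.001], [0.001, 0.0, -1.0]]
wrist_force: [3.6, 4.7, -2.9]
width: -0.0001
grip_force: 2.7
```

```bash
python3 - <<'E'
from h import *
rel([pc(a) for a in(224,230,236,242,248,253)])
E
```

```text
t 22.43 [0.4852 0.1393 0.1422] [ 3.6  4.7 -2.9]
[0.002, 0.0, -0.002]
[-0.009, 0.008, -0.002]
[-0.019, 0.016, -0.002]
[-0.028, 0.026, -0.002]
[-0.037, 0.036, -0.002]
[-0.042, 0.045, -0.002]
turn [ 0.     -0.0003 -0.0001]
```

carry_out(series=[0,-0.009,0.008,0,0,0,0,0,-0.019,0.016,0,0,0,0,0,-0.028,0.026,-0.001,0,0,0,0,-0.037,0.036,-0.001,0,0,0,0,-0.042,0.045,-0.001,0,0,0])

```text
clock: 22.85
tool_pos: [0.5053, 0.1159, 0.1425]
ee_rot: [[0.08, 0.997, -0.003], [0.997, -0.08, -0.001], [-0.002, -0.002, -1.0]]
wrist_force: [-0.8, 1.4, 1.2]
width: -0.0
grip_force: 0.5
```

```bash
python3 - <<'E'
from h import *
rel([pc(a) for a in(253,257,260,263,266,269)])
f=arm.grab_frame('wrist');c=cam('wrist',f)
for n in('wrist','top','scene'):
    f=arm.grab_frame(n);c=cam(n,f)
    for k in arm.place_of(n,'clamp_pin')[:1]:
        p=ray(c,np.array(k['point'])*[512,384],.175);v=p[:2]-A;print(n,k['conf'],p,np.hypot(*v),np.degrees(np.arctan2(v[1],v[0]))%360)
E
```

```text
t 22.85 [0.5053 0.1159 0.1425] [-0.8  1.4  1.2]
[0.001, 0.002, -0.001]
[-0.003, 0.009, -0.001]
[-0.006, 0.015, -0.001]
[-0.008, 0.021, -0.001]
[-0.011, 0.028, -0.001]
[-0.012, 0.034, -0.001]
turn [-0.0008  0.0005  0.    ]
wrist 0.6 [0.52686868 0.10975374 0.175     ] 0.06022648865394935 255.64557231846874
scene 0.57 [0.51590227 0.09976754 0.175     ] 0.07307541977906169 249.24349192866222
```

carry_out(series=[0,-0.002,0.006,0,0,0,0,0,-0.004,0.01,0,0,0,0,0,-0.005,0.013,0,0,0,0,0,-0.006,0.016,0,0,0,0,0,-0.006,0.016,0,0,0,0])

```text
clock: 23.62
tool_pos: [0.5138, 0.1134, 0.1429]
ee_rot: [[0.08, 0.997, 0.0], [0.997, -0.08, -0.0], [-0.0, 0.0, -1.0]]
wrist_force: [1.0, -0.3, -0.5]
width: 0.0001
grip_force: 0.1
```

carry_out(series=[0,-0.001,0.003,0,0,0,0,0,-0.001,0.006,0,0,0,0,0,-0.001,0.006,0,0,0,0])

```text
clock: 23.87
tool_pos: [0.5157, 0.1127, 0.1428]
ee_rot: [[0.08, 0.997, -0.002], [0.997, -0.08, -0.0], [-0.0, -0.002, -1.0]]
wrist_force: [-2.8, 0.4, 2.0]
width: 0.0001
grip_force: 1.6
```

Keep creeping in 1–2 mm steps until the stop shows in the force.

carry_out(series=[0,-0.001,0.003,0,0,0,0,0,-0.001,0.005,0,0,0,0,0,-0.001,0.005,0,0,0,0])

```text
clock: 24.12
tool_pos: [0.5158, 0.1126, 0.1427]
ee_rot: [[0.08, 0.997, -0.007], [0.997, -0.08, 0.001], [0.0, -0.007, -1.0]]
wrist_force: [-8.6, 2.6, 5.9]
width: 0.0002
grip_force: 4.5
```

```bash
python3 - <<'E'
from h import *
rel([pc(a) for a in(260,263,266,269)])
for n in('wrist',):
    f=arm.grab_frame(n);c=cam(n,f)
    for k in arm.place_of(n,'clamp_pin')[:1]:
        p=ray(c,np.array(k['point'])*[512,384],.175);v=p[:2]-A;print(n,k['conf'],p,np.hypot(*v),np.degrees(np.arctan2(v[1],v[0]))%360)
E
```

```text
t 24.12 [0.5158 0.1126 0.1427] [-8.6  2.6  5.9]
[-0.001, -0.006, -0.001]
[-0.004, -0.0, -0.001]
[-0.006, 0.006, -0.001]
[-0.007, 0.013, -0.001]
turn [-0.0024 -0.0001 -0.0001]
wrist 0.75 [0.536992   0.10852294 0.175     ] 0.05977075287108898 265.3861059965961
```

At the stop: force rises without motion, and the pin is at 265.4° against 265.2° expected. Back off and lift.

carry_out(series=[0,0,-0.02,0,0,0,0,0,0,-0.05,0,0,0,0,0,0,-0.05,-0.04,0,0,0,0,0,-0.05,-0.12,0,0,0,0,0,-0.05,-0.2,0,0,0])

```text
clock: 24.63
tool_pos: [0.4925, 0.1135, 0.2423]
ee_rot: [[0.08, 0.997, -0.003], [0.997, -0.08, -0.001], [-0.001, -0.002, -1.0]]
wrist_force: [1.4, -0.1, 1.4]
width: -0.0
grip_force: 0.0
```

carry_out(series=[0,-0.08,-0.02,-0.05,0,0,0,0,-0.12,-0.02,-0.05,0,0,0,0,-0.12,-0.02,-0.05,0,0,0,0,-0.12,-0.02,-0.05,0,0,0,0,-0.12,-0.02,-0.05,0,0,0])

```text
clock: 25.05
tool_pos: [0.4792, 0.0551, 0.2676]
ee_rot: [[0.081, 0.997, 0.001], [0.997, -0.081, 0.0], [0.0, 0.0, -1.0]]
wrist_force: [0.1, 0.5, -0.5]
width: 0.0001
grip_force: 0.0
```

```bash
python3 - <<'E'
from h import *
for i in range(6):arm.grab_frame('top')
f=arm.grab_frame('wrist');c=cam('wrist',f);cv2.imwrite('pics/z.png',f['color'])
for k in arm.place_of('wrist','clamp_pin')[:1]:
    p=ray(c,np.array(k['point'])*[512,384],.175);v=p[:2]-A;print(k['conf'],np.hypot(*v),np.degrees(np.arctan2(v[1],v[0]))%360)
wfit('small_case',[.534,.074,-.09],z0=.086);s=arm.get_state();print(s['tool_pos'],s['wrist_force'])
E
```

```text
0.92 0.061444398481073845 266.1668070149916
small_case 0.96 3632 xy [0.5338 0.0753] deg -5.08 res 0.391
[0.47919012 0.05525535 0.26772185] [-0.3870545  -0.23745624 -0.29453931]
```

View pics/z.png

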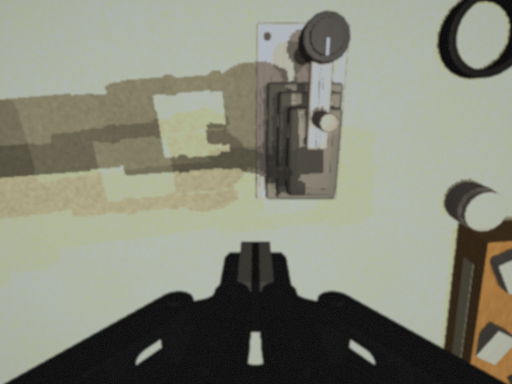

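The swing arm lies along the white mark over the column (pin at (325,120)), the cases are undisturbed, and the gripper is clear.

```bash
python3 -c "
from plant import arm
print(arm.finish_job())"
```

```text
the job is handed in; nothing more can be done
None
```

I set the wide and small cases centred and square on the column, swung the arm to its stop over them, and handed the job in at about 25 s; `finish_job()` returned no verdict, and one early grasp had shut the fingers on top of the wide case (about 37 N) before I regripped lower.

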